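# Gauge the height of a metal bar

### The job

Check the longest of the three loose metal bars that lie to the right of the bench height gauge, on that gauge: lay it lengthwise on the gauge's bed, slide it centrally and squarely under the low head until its end meets the stop at the back, and then press the knob on top of the head down until the measuring foot rests on the bar. Leave the bar there with the foot down on it, and do not disturb the other bars, the quoin or the tape measure.

Things in the scene. Friction and masses are not known exactly. Their poses are not given: they have to be found in the camera images.
- gauge: C-shaped bench height gauge with a small dial (up to z = 130 mm), fixed to the table. Origin on the table straight below the plunger's axis; x points level from the open front to the stop at the back, y left, z up. Steel bed: x -185 to +75 mm, y -45 to +45 mm, top at z = 12 mm, thin scribed line along y = 0.
- head_front (a point): Middle of the lower front edge of the gauge's grey overhanging head, at gauge x = -35 mm, z = 40 mm (28 mm over the bed); same axes as the gauge. The flat underside runs from here back to the column; the head is 56 mm wide (y -28 to +28 mm) and its top is at z = 74 mm.
- stop (a point): Point where the bar's end must meet the steel stop plate: middle of the plate's lower edge on the bed, at gauge x = +30 mm, y = 0, z = 12 mm; same axes as the gauge. The column with the plate closes the space behind, x +30 to +75 mm, 56 mm wide.
- plunger (a joint): Measuring plunger that slides straight down through the head, m: 0 is fully up (foot level with the head's underside), growing as it goes down, at most 0.011; starts at 0 to 0.0015. Stiff: about 4 N pushes it and it stays where it is left. On a bar that lies on the bed the foot comes to rest at about 0.006.
- foot (a point): Centre of the flat 10 mm wide foot face at the plunger's lower end, at x = y = 0 of the gauge; 28 mm over the bed when the plunger is fully up.
- knob_top (a point): Centre of the top face of the plunger's round knurled knob, 28 mm across and 12 mm high, 100 mm above the table when fully up; moves with the plunger, 60 mm straight above the foot.
- long_bar: The longest of three plain grey cast-metal bars, 21 x 132 x 22 mm, about 0.23 kg. Origin at the centre of its underside, y along its length, x across, z up. Starts lying on the table. Grasp it across its 21 mm width. Slid home its centre lies at x = -36 mm of the gauge and it sticks out 67 mm in front of the head.
- medium_bar: Another such bar, 21 x 109 x 23 mm; origin and axes alike. To be left where it lies.
- short_bar: The shortest such bar, 21 x 71 x 22 mm; origin and axes alike. To be left where it lies.
- quoin: Loose dark two-jawed quoin, 22 x 55 x 18 mm, origin at the centre of its underside. Bystander.
- tape: Loose round black tape measure, 66 x 64 x 31 mm, origin at the centre of its underside. Bystander.
Mind the look-alikes: they are no part of the job. Leave any red look-alike of the long_bar alone.

How it is judged:
On the way:
1. the long bar lies flat on the gauge's bed under the head, its end at the stop, while the foot is still up (x of long_bar in the frame of gauge above -0.041 m and y of long_bar in the frame of gauge between -0.007 and 0.007 m and z of long_bar in the frame of gauge below 0.0145 m and angle between the y axis of long_bar and the x axis of gauge, either way round below 0.1 rad and value of joint plunger below 0.004 m), for 0.1 s.
At the end, for the whole second after the job is handed in: The long bar lies at rest flat on the gauge's bed, its end within 5 mm of the stop, its centre within 7 mm of the gauge's centre line, lengthwise within 0.1 rad, and the plunger's foot is down on it (less than 1.5 mm above its top) (x of long_bar in the frame of gauge above -0.041 m and y of long_bar in the frame of gauge between -0.007 and 0.007 m and z of long_bar in the frame of gauge below 0.0145 m and angle between the y axis of long_bar and the x axis of gauge, either way round below 0.1 rad and z of foot in the frame of long_bar below 0.0235 m and angle between long_bar's own z axis and vertical below 0.06 rad and linear speed of long_bar below 0.02 m/s); the robot touches nothing.
It fails at once if another bar, the quoin or the tape measure is moved by more than 30 mm (distance of any of medium_bar, short_bar, quoin, tape from where it was at the start of the episode above 0.03 m).
It also fails if it takes over 58 s, if anything falls off the work surface, if the arm or the gripper's body presses on something with over 40 N, if the wrist force passes 120 N, or if a joint passes its speed limit or range.

### The arm

A 6-joint arm with a two-finger parallel gripper is mounted at the origin on a cart in front of the work surface, level with it; the furniture and walls round the work are solid. World frame = base frame: x ahead of the robot, y to its left, z up, the work surface at z = 0. Lengths are in m, angles in rad, forces in N, time in s.
With the tool pointing down it reaches from about 0.4 to 0.825 m from the base axis. Payload 7 kg.
Tool frame: the origin (TCP) lies at the centre of the arm's flange, where the gripper is bolted on; the fingertips stand 178 mm ahead of it and the grasp point (between the pads) lies 159 mm ahead of it; z points along the fingers, y is the direction in which the jaws open and shut (so a half turn about z gives the same grasp; the last joint's range is limited). The gripper opens to 88 mm and grips with 3 to 60 N. Pads are 19 mm wide; open, the fingers measure 130 mm over their backs; the gripper's body (78 mm by 193 mm) begins 47 mm behind the grasp point.
Start: joints at [1.543, 0.359, 0.012, 0, -1.224, -0.288], TCP at [0.21, 0.642, 0.405] pointing down, gripper open.
Joint ranges: [-3.07, 3.07], [-1.43, 2.12], [-1.02, 1.25], [-3.03, 1.67], [-3.05, -0], [-3.03, 3.03]. Speed limits (rad/s): [2.39, 2.39, 3.01, 3.14, 3.14, 3.14].

### API

Orientations are given as [roll, pitch, yaw] about the fixed x, y, z axes, in that order (R = Rz(yaw) Ry(pitch) Rx(roll)).
In Python, from station import arm gives the robot as it stands.
- The arm moves only by the shell command python3 -m handwheel 'ROWS' [OPENING] [FORCE]. ROWS is JSON, a list of rows, each a list of 4 numbers: the shift along the world's x, y, z in cm, then the turn about the world's z in rad. In form: [[dx, dy, dz, yaw], ...]. A call has 1 to 20 rows; each row shifts and turns the commanded pose from where the row before left it; what a row does not reach is not made up. A row lasts 1/10 s, in which the tool goes at most 50 mm and 8.59 degrees, less where a joint would pass 70% of its speed; a pose out of reach is approached as far as the arm can. A call is refused whole if a number of a shift passes 5 or a number of a turn 0.15, either way. A call with a gripper value outside its range is refused whole. OPENING is the closure, from 0 (fully open) to 1 (shut), set as the call begins (- or left out, the last holds). The fingers move at their own pace and stop on an object; FORCE is the grip in N (left out, the last holds). Time passes only in rows, so rows that do not move let the fingers close. It gives the time, the measured TCP pose, the force and the opening at its end, in the units of the state.
- arm.get_state(): the state, without advancing time (a new reading comes with each control period).
- arm.grab_frame(name): name is "scene" or "side" or "wrist"; returns a dict with "image" (384x512x3 uint8, red, green, blue), "depth" (384x512 float32, m along the optical axis (not along the pixel's ray), 0 where there is no reading), "vfov" (degrees; the focal length in pixels is half the picture's height over the tangent of half this angle, whatever the lens; pixels are square), "cx", "cy" (the principal point, pixels), "rvec" (rotation vector, rad) and "tvec" (3), from world to camera coordinates, as OpenCV has them. Camera axes: x right, y down, z forward; pixel columns grow to the right and rows downward; lengths in m; the calibration is good to about 2 mm. A picture is of the moment at which its call begins.
- arm.job_done(): hands the job in, once; it reports no verdict.
The state is a dict: "t": time; "q": joint angles; "qd": joint speeds; "joint_efforts": joint torques, N m; "eef_pos": TCP position; "ee_rot": TCP orientation; "force": force on the tool from outside, world axes, zero at the start; "moment": the same for the moment, N m; "width": finger opening in m.
Only numpy, scipy, OpenCV 4.12 (cv2) and the standard library are available. Lean on these libraries where they do the work, as an engineer would, in place of code of your own. Each camera call takes 0.05 s, during which the arm holds its last target.

## Working session

There is one attempt and no reset: what is moved stays moved. The work goes in short steps, Python scripts to look and compute and a shell command to move; the robot and the scene stay as the last step left them, time stands still between calls to the robot, and variables do not carry over. Pictures are saved under pics/ and viewed, and the job is handed in when it is done.

```bash
mkdir -p pics; ls; cat > h.py <<'E'
import numpy as np,cv2
from station import arm
def grab(n,tag):
    f=arm.grab_frame(n); cv2.imwrite(f'pics/{tag}.png',f['image'][:,:,::-1]); np.savez(f'{tag}.npz',**f); return f
def world(f):
    d=f['depth'];H,W=d.shape;fo=H/2/np.tan(np.radians(float(f['vfov']))/2)
    u,v=np.meshgrid(np.arange(W),np.arange(H))
    P=np.stack([(u-f['cx'])/fo*d,(v-f['cy'])/fo*d,d],-1)
    R=cv2.Rodrigues(np.array(f['rvec'],float))[0]
    return (P-np.array(f['tvec']).ravel())@R
E
python3 - <<'E'
from h import *
for n in ['scene','side','wrist']:
    f=grab(n,n+'0'); print(n,f['vfov'],f['cx'],f['cy'])
s=arm.get_state();print(s)
E
```

```text
pics
scene 43.51210210539793 251.0931006322373 187.7587448111433
side 52.286112262626126 255.97484579607524 182.38549723594898
wrist 66.54512756118599 255.54174813471658 189.9293442911355
{'t': 0.15, 'q': array([ 1.54313843e+00,  3.59194595e-01,  1.12759153e-02, -2.41382859e-04,
       -1.22411172e+00, -2.88105563e-01]), 'qd': array([ 0.00066014, -0.00070691,  0.00201971,  0.00127741,  0.00078774,
       -0.00127062]), 'joint_efforts': array([-1.34520280e-03, -5.83273280e+01,  2.93291652e+01,  7.00120658e+00,
        8.81486601e-03, -1.13982035e-04]), 'eef_pos': array([0.20957462, 0.64148491, 0.40396099]), 'ee_rot': array([ 3.14034496e+00, -1.33078849e-04, -3.15845536e-01]), 'force': array([ 0.65743742, -0.35329398, -0.76192673]), 'moment': array([-0.001948  ,  0.04304271, -0.01774459]), 'width': 0.08757405413451014}
```

View pics/scene0.png

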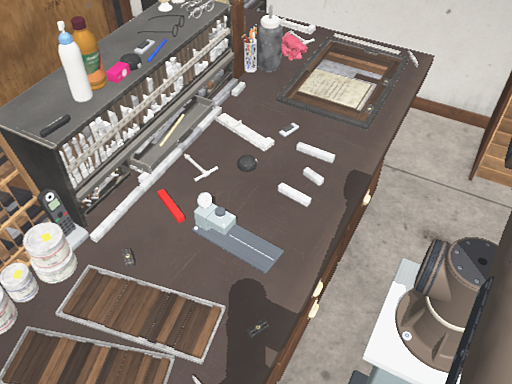

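View pics/side0.png

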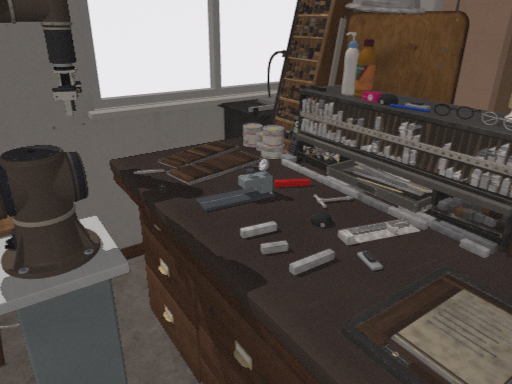

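View pics/wrist0.png

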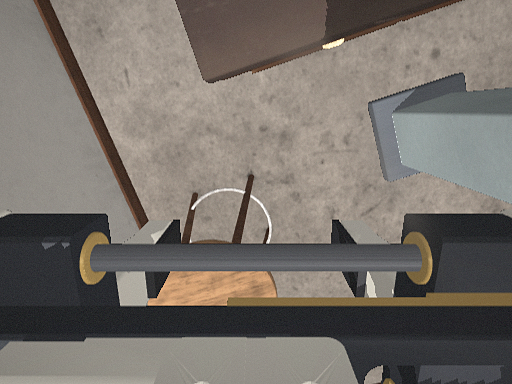

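The scene picture shows three grey bars at about (315,153), (313,177) and (294,195). The gauge is at about (235,235) with its open front toward (275,262), and a red look-alike lies at (170,205). Next I'll measure them.

```bash
cat > m.py <<'E'
from h import *
def load(t): 
    return dict(np.load(t+'.npz'))
for t,rois in [('scene0',{'A':(296,140,338,165),'B':(300,165,326,187),'C':(275,180,315,208),'tape':(235,152,260,172),'quoin':(115,245,140,268)}),('side0',{'C?':(238,220,280,240),'B?':(258,239,292,256),'A?':(286,248,338,275)})]:
    f=load(t);W=world(f)
    for k,(a,b,c,d) in rois.items():
        p=W[b:d,a:c].reshape(-1,3); 
        q=p[(p[:,2]>.017)&(p[:,2]<.04)]
        if len(q)<10: print(t,k,len(q),np.percentile(p[:,2],[1,50,99]));continue
        zt=np.percentile(q[:,2],80); top=q[q[:,2]>zt-.004]
        r=cv2.minAreaRect((top[:,:2]*1000).astype(np.float32))
        print(t,k,len(q),'zt',zt.round(4),'c',np.round(r[0],1),'sz',np.round(r[1],1),'ang',round(r[2],1))
f=load('scene0');W=world(f)
p=W[185:275,185:290].reshape(-1,3)
for lo,hi in [(.008,.016),(.069,.078),(.09,.102),(.102,.14)]:
    q=p[(p[:,2]>lo)&(p[:,2]<hi)]
    r=cv2.minAreaRect((q[:,:2]*1000).astype(np.float32)); print(lo,hi,len(q),np.round(np.median(q,0),4),r,np.median(q[:,2]))
E
python3 m.py
python3 - <<'E'
import cv2
i=cv2.imread('pics/scene0.png')[130:290,140:350]
cv2.imwrite('pics/crop0.png',cv2.resize(i,None,fx=3.6,fy=3.6,interpolation=cv2.INTER_CUBIC))
E
```

```text
scene0 A 219 zt 0.0254 c [ 524.6 -427.9] sz [ 25.6 129.8] ang 87.9
scene0 B 129 zt 0.0245 c [ 485.3 -321.5] sz [25.6 71.6] ang 71.0
scene0 C 221 zt 0.0258 c [ 504.3 -221.1] sz [ 25.1 108.3] ang 80.0
scene0 tape 198 zt 0.0309 c [ 697.7 -270.3] sz [45.2 46.8] ang 29.5
scene0 quoin 55 zt 0.0199 c [805.2 208.6] sz [21.  46.5] ang 51.3
side0 C? 201 zt 0.024 c [ 507.2 -218.9] sz [ 25.8 108.1] ang 81.1
side0 B? 143 zt 0.0225 c [ 487.1 -322.1] sz [24.4 70.9] ang 69.6
side0 A? 325 zt 0.0235 c [ 526.2 -428.2] sz [ 23.5 131.6] ang 87.9
0.008 0.016 1731 [0.539  0.0244 0.0124] ((583.3457641601562, -27.91229248046875), (304.91937255859375, 306.5975646972656), 31.57620620727539) 0.012396736313869856
0.069 0.078 438 [0.6462 0.0144 0.0739] ((647.8468627929688, 5.875102996826172), (57.03565979003906, 109.57271575927734), 83.43184661865234) 0.07390492243533402
0.09 0.102 110 [0.6336 0.0074 0.0985] ((650.2485961914062, 5.396894454956055), (34.38190460205078, 71.15074157714844), 85.17080688476562) 0.09852352651272384
0.102 0.14 155 [0.679  0.0042 0.1156] ((655.0852661132812, 8.820549011230469), (44.51064682006836, 77.1745834350586), 70.46269226074219) 0.11560036596623298
```

View pics/crop0.png

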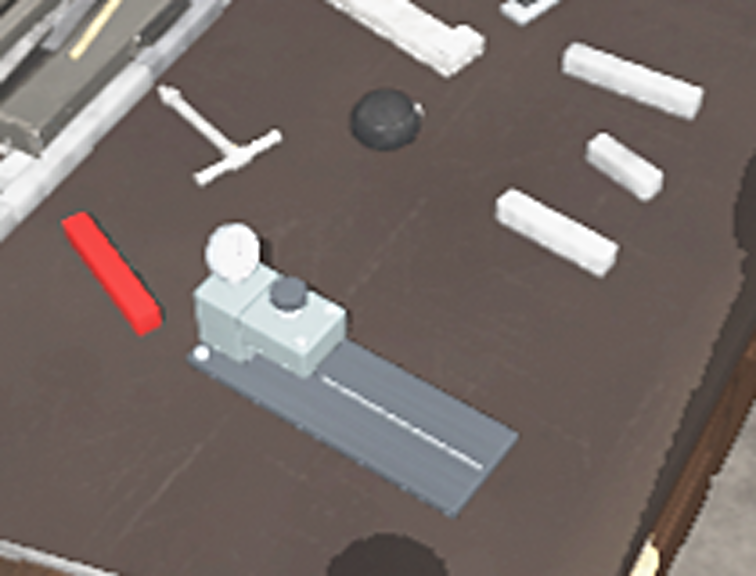

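```bash
cat > g.py <<'E'
from h import *
import sys
from scipy.optimize import least_squares
def gauge(t):
    f=dict(np.load(t+'.npz'));W=world(f);p=W.reshape(-1,3)
    n=np.linalg.norm(p[:,:2]-[.60,.01],axis=1)<.28
    out=[]
    for nm,lo,hi in [('bed',.0085,.016),('head',.068,.079),('knob',.094,.1025)]:
        m=((p[:,2]>lo)&(p[:,2]<hi)&n).reshape(W.shape[:2]).astype(np.uint8)
        if nm=='bed': m=cv2.morphologyEx(m,cv2.MORPH_OPEN,np.ones((2,2),np.uint8))
        k,l,s,c=cv2.connectedComponentsWithStats(m,connectivity=4)
        if k<2: continue
        i=1+s[1:,4].argmax(); q=W[l==i]
        r=cv2.minAreaRect((q[:,:2]*1000).astype(np.float32))
        print(t,nm,len(q),'c',np.round(r[0],1),'sz',np.round(r[1],1),'ang',round(r[2],2),'z',q[:,2].mean().round(4),'med',np.round(q.mean(0),4))
    # scribed line: brightest pixels on bed
    im=f['image'].astype(int).sum(2)
    m=((p[:,2]>.008)&(p[:,2]<.017)).reshape(im.shape)&(np.linalg.norm(W[...,:2]-[.52,.02],axis=-1)<.09)
    if m.sum()>50:
        lap=im-cv2.blur(im.astype(np.float32),(7,7)); b=m&(lap>30)
        q=W[b][:,:2]
        if len(q)>6:
            vx,vy,x0,y0=cv2.fitLine((q*1000).astype(np.float32),cv2.DIST_HUBER,0,.01,.01).ravel()
            print(t,'line n',len(q),'ang',np.degrees(np.arctan(vy/vx)).round(2),'pt',x0.round(1),y0.round(1))
for t in sys.argv[1:]: gauge(t)
E
python3 g.py scene0 side0
```

```text
scene0 bed 1536 c [328.2 308.1] sz [226.  889.5] ang 38.72 z 0.0179 med [0.5359 0.0273 0.0179]
scene0 head 463 c [647.8   5.9] sz [ 57.  109.6] ang 83.43 z 0.0738 med [0.6425 0.012  0.0738]
scene0 knob 69 c [628.6   6.7] sz [31.3 28.6] ang 68.5 z 0.0984 med [0.6287 0.0077 0.0984]
scene0 line n 251 ang -6.4 pt 524.3 17.8
side0 bed 783 c [ 222.1 -447. ] sz [1276.1  258.4] ang 52.05 z 0.0138 med [ 0.5529 -0.0023  0.0138]
side0 head 218 c [650.1   2.7] sz [ 56.7 111.3] ang 84.5 z 0.0739 med [ 0.6443 -0.002   0.0739]
side0 knob 32 c [629.2   7.1] sz [22.9 28.2] ang 7.51 z 0.0988 med [0.6286 0.0047 0.0988]
side0 line n 63 ang -7.75 pt 519.3 22.1
```

```bash
python3 -m handwheel '[[4,-3,0,0],[4,-3,0,0.1],[4,-3,0,0.1],[4,-3,0,0.08],[4,-3,0,0],[4,-3,0,0],[3,-4,0,0],[2,-4.5,0,0],[1,-5,0,0],[0,-5,0,0],[0,-5,0,0],[0,-5,0,0],[0,-5,0,0],[0,-5,0,0],[0,-5,0,0],[0,-5,0,0],[0,-5,0,0]]' 0
```

```text
t: 1.85
eef_pos: [0.5089, -0.0743, 0.4048]
ee_rot: [-3.141, -0.0, -0.035]
force: [2.4, 1.1, -0.1]
width: 0.0873
```

```bash
python3 - <<'E'
from h import *
grab('wrist','wrist1')
E
python3 g.py wrist1
```

```text
wrist1 bed 9846 c [572.8  -8.4] sz [134.  268.8] ang 82.44 z 0.0126 med [0.5478 0.01   0.0126]
wrist1 head 4242 c [640.9   7.4] sz [56.2 88. ] ang 83.53 z 0.0729 med [0.6402 0.0042 0.0729]
wrist1 knob 893 c [631.9   8.3] sz [29.3 29.4] ang 57.59 z 0.0986 med [0.6317 0.0078 0.0986]
wrist1 line n 970 ang -6.9 pt 523.9 21.1
```

View pics/wrist1.png

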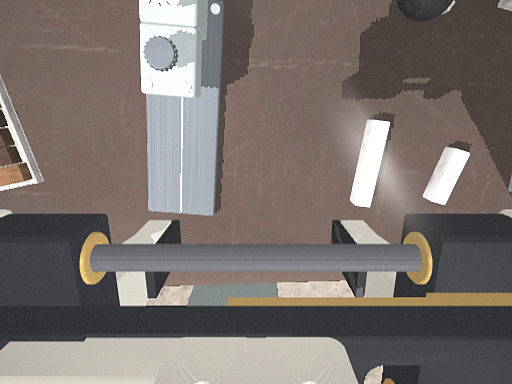

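The wrist view looks straight down on the gauge: the scribed line is at column 182 and the knob at (160,53). That puts the gauge origin at about (0.630, 0.008) with yaw about -6.8°. Now over to the long bar.

```bash
python3 -m handwheel '[[0,-5,0,0],[0,-5,0,0],[-0.4,-5,0,0],[-0.5,-5,0,0],[-0.5,-5,0,0],[-0.5,-5,0,0],[-0.5,-5.0,0,0],[0,-0.3,0,0],[0,0,0,0],[0,0,0,0]]' 0
python3 - <<'E'
from h import *
f=grab('wrist','wrist2'); W=world(f)
p=W.reshape(-1,3);m=((p[:,2]>.019)&(p[:,2]<.03)).reshape(W.shape[:2]).astype(np.uint8)
k,l,s,c=cv2.connectedComponentsWithStats(m)
for i in range(1,k):
    if s[i,4]>100:
        q=W[l==i]; print(s[i,4],c[i].round(),cv2.minAreaRect((q[:,:2]*1000).astype(np.float32)),q[:,2].mean())
print(arm.get_state()['eef_pos'])
E
```

```text
t: 2.9
eef_pos: [0.4856, -0.4237, 0.4043]
ee_rot: [-3.141, 0.0, -0.036]
force: [0.4, -0.1, 0.3]
width: 0.0874
4280 [444. 131.] ((539.4126586914062, -691.716552734375), (249.98831176757812, 126.56766510009766), 0.21313412487506866) 0.020162484394189606
2330 [502. 102.] ((571.1639404296875, -712.19482421875), (179.2742462158203, 34.36736297607422), 8.040319442749023) 0.02130432227698262
1865 [258. 130.] ((527.9664306640625, -427.88922119140625), (20.472063064575195, 130.8667755126953), 87.89324188232422) 0.021800013681554483
1555 [ 92. 153.] ((508.3536376953125, -219.25999450683594), (22.90148162841797, 108.92143249511719), 80.72534942626953) 0.02237985282980975
912 [174. 167.] ((488.5802917480469, -320.52850341796875), (21.18323516845703, 70.94237518310547), 71.01200103759766) 0.020924538430357194
[ 0.48576226 -0.4232649   0.40467202]
```

View pics/wrist2.png

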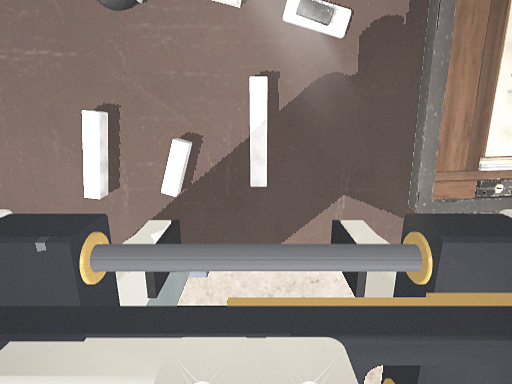

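The wrist view shows the long bar at (258,130), the short bar at (174,167) and the medium bar at (92,153). The long bar's centre is at (0.527,-0.428) with its axis at -2.1°. I'll grasp its near part.

```bash
python3 -m handwheel '[[0,-0.3,-3,0],[0,0,-4,0],[0,0,-4,0],[0,0,-4,0],[0,0,-3.5,0],[0,0,-2,0],[0,0,-1.3,0],[0,0,-0.5,0],[0,0,0,0],[0,0,0,0]]' 0.4 40 && python3 -m handwheel '[[0,0,0,0],[0,0,0,0],[0,0,0,0],[0,0,0,0],[0,0,0,0],[0,0,0,0]]' 1 50
```

```text
t: 3.95
eef_pos: [0.4863, -0.4273, 0.1831]
ee_rot: [3.141, -0.002, -0.035]
force: [-0.4, 0.3, -0.9]
width: 0.0524
t: 4.55
eef_pos: [0.4856, -0.4273, 0.1818]
ee_rot: [3.142, -0.0, -0.036]
force: [-1.2, 0.8, 2.4]
width: 0.0206
```

```bash
python3 -m handwheel '[[0,0,1,0],[0,0,3,0],[0,0,4,0],[0,0,4,0],[0,3,0,0],[0,4.5,0,0],[0,5,0,-0.02],[0,5,0,-0.03],[0,5,0,-0.03],[-0.3,5,0,0],[-0.3,5,0,0],[-0.35,5,0,0],[0,4,0,0],[0,2.8,0,0],[0,1,0,0],[0,0,0,0],[0,0,0,0]]'
python3 - <<'E'
from h import *
for n in ['scene','side','wrist']: grab(n,n+'3')
E
python3 g.py wrist3
```

```text
t: 6.25
eef_pos: [0.4759, 0.0251, 0.3017]
ee_rot: [3.141, 0.0, -0.116]
force: [0.5, -0.8, -2.2]
width: 0.0204
wrist3 bed 5415 c [540.2  40. ] sz [ 45.8 188.2] ang 83.49 z 0.0166 med [0.5425 0.0498 0.0166]
wrist3 head 1854 c [604.6  11.8] sz [55.7 15.4] ang 83.25 z 0.0732 med [0.6053 0.012  0.0732]
wrist3 line n 978 ang 32.04 pt 524.3 25.5
```

View pics/wrist3.png

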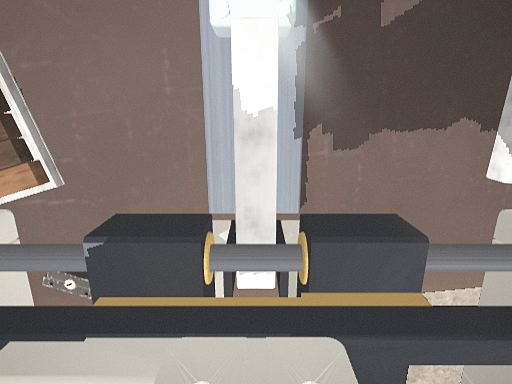

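View pics/side3.png

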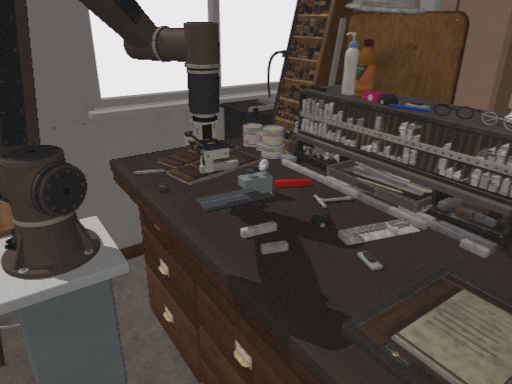

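The wrist view shows the held bar centred over the bed, with its near end at (256,285) and its far end at the head near (253,15). The side view shows the bar aloft at (222,163). I'll measure the bar in the hand and the bed edges.

```bash
cat > b.py <<'E'
from h import *
import sys
t,lo,hi=sys.argv[1],float(sys.argv[2]),float(sys.argv[3])
f=dict(np.load(t+'.npz'));W=world(f)
c0=np.array([.630,.0078]);a=np.radians(-6.7);ax=np.array([np.cos(a),np.sin(a)]);ay=np.array([-ax[1],ax[0]])
g=np.stack([(W[...,:2]-c0)@ax,(W[...,:2]-c0)@ay,W[...,2]],-1)*1000
def edges(zlo,zhi,rows,w):
    L=[];Rr=[]
    q=g.reshape(-1,3);q=q[(q[:,2]>zlo)&(q[:,2]<zhi)&(abs(q[:,1])<w)]
    for x in rows:
        s=q[abs(q[:,0]-x)<4]
        if len(s)>8: print(x,'y',np.percentile(s[:,1],[1,99]).round(1),'z',np.median(s[:,2]).round(1),len(s))
print('bar');edges(lo,hi,range(-190,-20,15),25)
print('bed');edges(8,16,range(-180,-20,20),60)
print('head');edges(68,79,range(-40,30,6),40)
E
python3 b.py wrist3 120 170
```

```text
bar
-175 y [-11.2   8.7] z 141.8 452
-160 y [-15.4  12.9] z 169.0 350
-145 y [-23.4  21. ] z 141.7 1614
-130 y [-11.6   9. ] z 141.7 641
-115 y [-11.3   9.2] z 141.6 700
-100 y [-11.1   9.4] z 141.5 739
-85 y [-11.2   9.1] z 141.4 805
-70 y [-11.    9.3] z 141.3 880
-55 y [-11.1   9.4] z 141.2 978
bed
-180 y [-43.5  44.2] z 11.3 281
-160 y [-44.   44.3] z 11.4 410
-140 y [-44.1  44.3] z 11.4 414
-120 y [-43.3  44.5] z 11.3 476
-100 y [-43.3  44.6] z 11.3 476
-80 y [-43.4  44.5] z 11.3 528
-60 y [-43.4  45.3] z 11.2 566
-40 y [-43.4  45.3] z 11.2 575
head
-34 y [-25.9  27.5] z 71.7 250
-28 y [-26.4  28.1] z 73.2 955
-22 y [-26.3  28.3] z 73.4 1114
-16 y [-26.3  28.3] z 73.1 186
```

```bash
python3 -m handwheel '[[0,0.16,-3,0],[0,0,-3,0],[0,0,-2.5,0],[0,0,-1.2,0],[0,0,-0.6,0],[0,0,-0.2,0],[0,0,-0.1,0],[0,0,0,0],[0,0,0,0]]'
python3 - <<'E'
from h import *
for n in ['side','wrist','scene']: grab(n,n+'4')
E
python3 b.py wrist4 27 50
```

```text
t: 7.3
eef_pos: [0.4763, 0.0271, 0.1963]
ee_rot: [-3.141, -0.001, -0.116]
force: [-0.4, 0.8, -2.2]
width: 0.0208
bar
-175 y [-8.5 11.5] z 36.5 438
-145 y [-20.3  23.2] z 36.6 1401
-130 y [-8.8 11.8] z 36.3 632
-115 y [-8.5 12.1] z 36.3 682
-100 y [-8.2 12.1] z 36.3 746
-85 y [-8.4 12. ] z 36.2 808
-70 y [-8.1 12.2] z 36.1 885
-55 y [-8.2 12.3] z 36.1 969
bed
-140 y [-43.4  44.1] z 11.4 1382
-120 y [-43.1  44.3] z 11.4 1493
-100 y [-43.   44.2] z 11.4 1636
-80 y [-43.   44.5] z 11.3 1772
-60 y [-43.   44.4] z 11.2 2045
-40 y [-42.9  44.4] z 11.2 2677
head
```

View pics/wrist4.png

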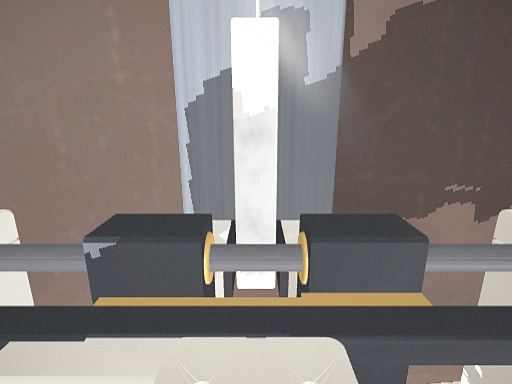

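The wrist view shows the bar from (255,18) to (255,285), with the scribed line running out ahead of it at (258,8). It still sits about 3 mm above the bed and 1 mm to the left.

```bash
python3 -m handwheel '[[0,-0.1,-0.1,0],[0,0,-0.1,0],[0,0,0,0],[0,0,0,0]]'; python3 -m handwheel '[[0,0,-0.05,0],[0,0,-0.05,0],[0,0,0,0],[0,0,0,0]]'
```

```text
t: 7.85
eef_pos: [0.4761, 0.026, 0.1938]
ee_rot: [-3.142, -0.0, -0.116]
force: [-1.6, -0.3, 1.8]
width: 0.0206
t: 8.25
eef_pos: [0.4761, 0.026, 0.1937]
ee_rot: [3.142, -0.0, -0.115]
force: [-6.5, 0.4, 16.6]
width: 0.0211
```

```bash
python3 -m handwheel '[[0,0,0.06,0],[0.5,-0.06,0,0],[0.99,-0.116,0,0],[0.99,-0.116,0,0],[0.99,-0.116,0,0],[0,0,0,0],[0,0,0,0]]'; python3 - <<'E'
from h import *
for n in ['wrist']: grab(n,n+'5')
E
python3 b.py wrist5 27 45
```

```text
t: 8.95
eef_pos: [0.509, 0.0209, 0.1937]
ee_rot: [3.139, 0.004, -0.116]
force: [-12.8, -2.4, 20.5]
width: 0.0203
bar
-145 y [-11.3   8.7] z 33.9 291
-115 y [-22.7  20.1] z 34.2 1237
-100 y [-11.6   9. ] z 33.9 638
-85 y [-11.3   9.2] z 33.8 682
-70 y [-11.6   8.9] z 33.9 746
-55 y [-11.2   9.1] z 33.9 804
-40 y [-11.4   9.3] z 33.8 890
bed
-160 y [-15.4  12.2] z 11.7 239
-100 y [-43.2  44.2] z 11.4 1503
-80 y [-43.   44.4] z 11.4 1639
-60 y [-43.   44.3] z 11.4 1865
-40 y [-42.9  44.4] z 11.3 2032
head
-34 y [-25.1  26.6] z 71.8 2228
-28 y [-25.7  27.2] z 73.2 5420
-22 y [-26.   27.5] z 73.6 3290
```

View pics/wrist5.png

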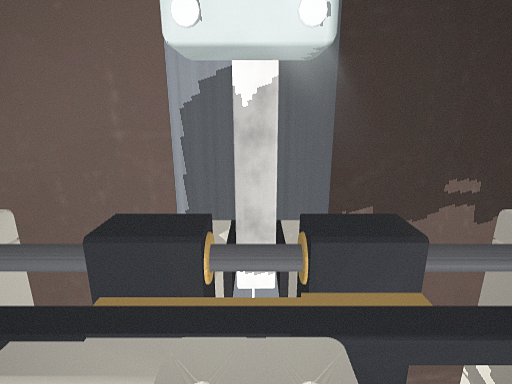

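The bar now goes centrally under the head, whose front edge is at row 58, about 1.8 mm right of the line. I'll ease the downward pressure and trim y while sliding on.

```bash
python3 -m handwheel '[[0,0,0.08,0],[0.5,0.02,0,0],[0.99,0,0,0],[0.99,-0.09,0,0],[0.9,-0.1,0,0],[0.4,-0.04,0,0],[0,0,0,0],[0,0,0,0]]'; python3 - <<'E'
from h import *
for n in ['wrist']: grab(n,n+'6')
E
python3 b.py wrist6 27 45
```

```text
t: 9.8
eef_pos: [0.5488, 0.0198, 0.1939]
ee_rot: [-3.141, -0.0, -0.116]
force: [0.0, -0.2, -2.0]
width: 0.0207
bar
-100 y [-7.4 12.6] z 34.2 499
-70 y [-18.8  23.8] z 34.2 1210
-55 y [-7.6 12.8] z 34.0 636
-40 y [-7.4 13.1] z 34.0 357
bed
-120 y [-11.2  16.4] z 11.6 270
-60 y [-42.9  44.5] z 11.4 1485
-40 y [-43.4  45.5] z 11.3 97
head
-34 y [-24.6  26.4] z 72.2 968
-28 y [-25.6  27.4] z 73.2 3376
-22 y [-25.8  27.5] z 73.6 3843
-16 y [-25.8  27.6] z 73.3 3973
-10 y [-26.   27.9] z 73.3 3091
-4 y [-26.5  28.4] z 73.2 1951
2 y [-26.7  28.4] z 73.1 1526
8 y [-26.6  28.5] z 73.1 1496
14 y [-26.5  28.4] z 73.1 1858
20 y [-26.6  28.4] z 73.1 1004
```

```bash
python3 -m handwheel '[[0.15,-0.17,0,0],[0.15,-0.02,0,0],[0,0,0,0],[0,0,0,0]]';python3 -m handwheel '[[0.1,-0.01,0,0],[0,0,0,0],[0,0,0,0]]'
```

```text
t: 10.25
eef_pos: [0.5516, 0.0179, 0.194]
ee_rot: [3.142, 0.0, -0.116]
force: [0.7, -0.5, -1.6]
width: 0.0208
t: 10.55
eef_pos: [0.5526, 0.0178, 0.1941]
ee_rot: [-3.142, -0.0, -0.116]
force: [-0.1, -0.0, -3.3]
width: 0.0207
```

```bash
python3 -m handwheel '[[0.1,-0.01,0,0],[0,0,0,0],[0,0,0,0]]';python3 -m handwheel '[[0.1,-0.01,0,0],[0,0,0,0],[0,0,0,0]]';python3 -m handwheel '[[0.05,-0.01,0,0],[0,0,0,0],[0,0,0,0]]'
```

```text
t: 10.85
eef_pos: [0.5537, 0.0177, 0.1941]
ee_rot: [-3.142, -0.0, -0.116]
force: [0.3, 0.6, -1.9]
width: 0.0206
t: 11.15
eef_pos: [0.5544, 0.0176, 0.194]
ee_rot: [3.141, 0.0, -0.116]
force: [-2.0, 1.1, -1.0]
width: 0.0208
t: 11.45
eef_pos: [0.5546, 0.0175, 0.1938]
ee_rot: [3.141, 0.001, -0.116]
force: [-5.3, 1.1, -0.7]
width: 0.0206
```

```bash
python3 -m handwheel '[[0.05,-0.01,0,0],[0,0,-0.05,0],[0,0,0,0]]'; python3 - <<'E'
from h import *
for n in ['wrist']: grab(n,n+'7')
E
python3 b.py wrist7 27 45
```

```text
t: 11.75
eef_pos: [0.5547, 0.0174, 0.1938]
ee_rot: [3.141, 0.002, -0.116]
force: [-8.6, 3.4, 6.4]
width: 0.0209
bar
-100 y [-9.2 10.9] z 34.0 214
-70 y [-16.4  18.2] z 34.2 848
-55 y [-8.9 11.2] z 33.9 615
-40 y [-9.3 11.5] z 34.0 172
bed
-120 y [-13.4  15.1] z 11.5 311
-60 y [-42.9  44.4] z 11.5 1444
-40 y [-44.   45.6] z 10.4 32
head
-34 y [-24.6  26.5] z 72.3 821
-28 y [-25.7  27.4] z 73.2 3214
-22 y [-25.8  27.6] z 73.6 3700
-16 y [-25.9  27.6] z 73.3 3623
-10 y [-26.3  27.9] z 73.3 2435
-4 y [-26.5  28.3] z 73.2 1663
2 y [-26.5  28.3] z 73.1 1375
8 y [-26.6  28.5] z 73.1 1440
14 y [-26.4  28.4] z 73.2 1964
20 y [-26.  28.] z 73.2 3298
26 y [-26.   27.9] z 73.2 2020
```

View pics/wrist7.png

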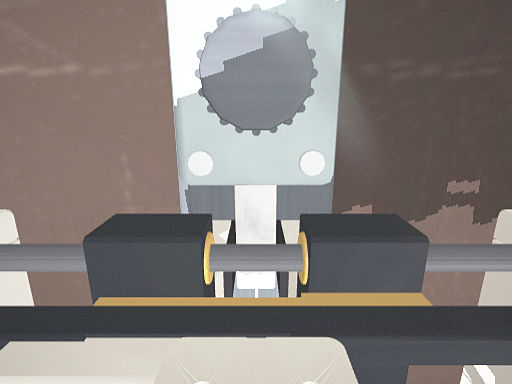

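The bar is at the stop (about 8 N of pushback) and centred within 0.5 mm. The knob is at (257,70). Releasing and rising.

```bash
python3 -m handwheel '[[0,0,0,0],[0,0,0,0],[0,0,0,0],[0,0,0,0],[0,0,1,0],[0,0,3,0],[0,0,4,0],[0,0,4,0],[0,0,0,0],[0,0,0,0]]' 0.5; python3 - <<'E'
from h import *
for n in ['wrist','scene','side']: grab(n,n+'8')
s=arm.get_state();print(s['eef_pos'],s['force'])
E
python3 b.py wrist8 25 45;python3 g.py wrist8
```

```text
t: 12.8
eef_pos: [0.5557, 0.0174, 0.3153]
ee_rot: [-3.14, -0.003, -0.116]
force: [-0.2, 0.2, -0.6]
width: 0.0439
[0.55511461 0.01729441 0.31269519] [ 0.05400081 -0.5920065  -1.13283829]
bar
-100 y [-9.2 10.6] z 34.0 79
-85 y [-9.1 10.7] z 34.0 182
-70 y [-9.  11.3] z 33.8 201
-55 y [-8.8 11.2] z 33.9 207
-40 y [-8.6 11.1] z 33.9 161
bed
-180 y [-42.7  43.7] z 11.5 367
-140 y [-37.   40.2] z 11.4 188
-120 y [-37.1  40.4] z 11.6 549
-100 y [-44.   45.2] z 11.5 499
-80 y [-43.   44.4] z 11.4 516
-60 y [-43.1  44.6] z 11.4 533
-40 y [-43.4  44.9] z 11.3 369
head
-34 y [-25.1  27. ] z 72.2 241
-28 y [-26.2  27.8] z 73.2 753
-22 y [-26.7  28.3] z 73.5 817
-16 y [-26.4  28.1] z 73.3 793
-10 y [-26.2  28.1] z 73.2 576
-4 y [-26.9  28.7] z 73.1 395
2 y [-26.8  28.4] z 73.2 389
8 y [-26.5  28.2] z 73.1 388
14 y [-26.2  28.8] z 73.1 544
20 y [-26.1  28.5] z 73.2 857
26 y [-26.4  28.2] z 73.2 952
wrist8 bed 9252 c [599.2  10.4] sz [ 91.4 216.3] ang 83.54 z 0.0154 med [0.5735 0.0144 0.0154]
wrist8 head 7532 c [647.3   6.8] sz [ 56.  100.2] ang 83.45 z 0.073 med [0.6423 0.0073 0.073 ]
wrist8 knob 1589 c [632.    8.5] sz [29.2 29.1] ang 38.04 z 0.0988 med [0.6322 0.0085 0.0988]
wrist8 line n 1093 ang -29.76 pt 528.0 5.7
```

View pics/wrist8.png

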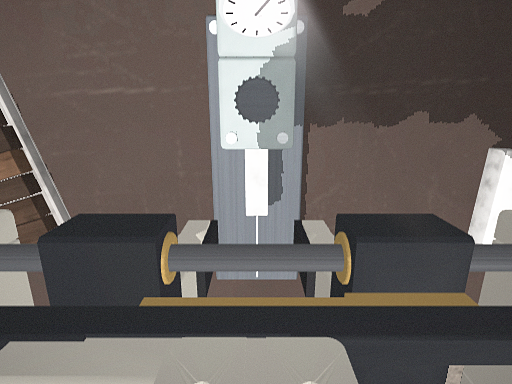

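The bar stays square on the bed after release, with its front end at (257,213) on the scribed line. The knob at (257,100) is at (0.632, 0.008). Closing the fingers and going over the knob.

```bash
python3 -m handwheel '[[2,-0.2,0,0],[3,-0.4,0,0],[2,-0.3,0,0],[0.65,0,0,0],[0,0,0,0],[0,0,-1,0],[0,0,-1,0],[0,0,-0.5,0],[0,0,-0.3,0],[0,0,0,0],[0,0,0,0]]' 1 20; python3 - <<'E'
from h import *
for n in ['side']: grab(n,n+'9')
i=cv2.imread('pics/side9.png')[120:230,180:330]; cv2.imwrite('pics/side9c.png',cv2.resize(i,None,fx=5,fy=5))
E
```

```text
t: 14.05
eef_pos: [0.6321, 0.0085, 0.2858]
ee_rot: [-3.142, -0.0, -0.116]
force: [0.2, -0.1, 0.3]
width: 0.0006
```

View pics/side9c.png

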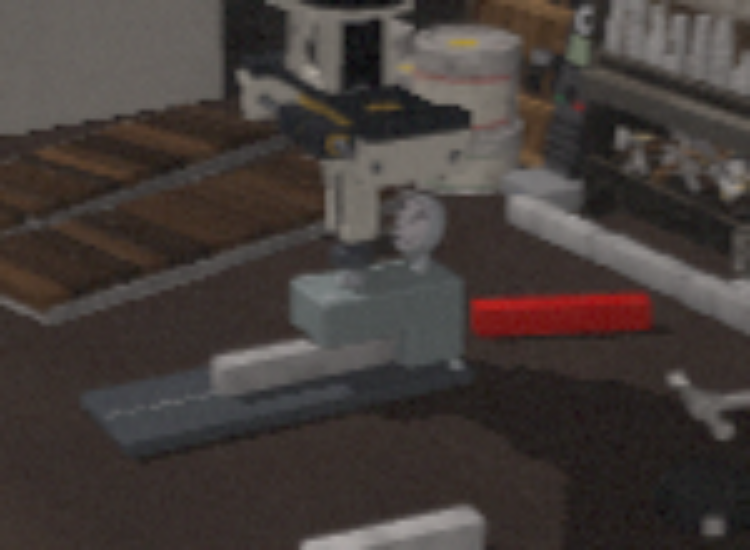

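The side view shows the closed fingers just above the knob at (350,250), clear of the dial, with the bar under the head. Pressing.

```bash
python3 -m handwheel '[[0,0,-0.3,0],[0,0,-0.3,0],[0,0,-0.2,0],[0,0,-0.1,0],[0,0,0,0],[0,0,0,0]]'; python3 -m handwheel '[[0,0,-0.15,0],[0,0,0,0],[0,0,0,0]]'
```

```text
t: 14.7
eef_pos: [0.632, 0.0084, 0.2765]
ee_rot: [3.142, 0.0, -0.116]
force: [-0.8, 1.0, 0.8]
width: 0.0002
t: 15.0
eef_pos: [0.6321, 0.0084, 0.275]
ee_rot: [3.142, 0.0, -0.116]
force: [-0.9, 0.9, 1.9]
width: 0.0006
```

```bash
for i in 1; do python3 -m handwheel '[[0,0,-0.1,0],[0,0,0,0],[0,0,0,0]]'; done; python3 -m handwheel '[[0,0,-0.1,0],[0,0,0,0],[0,0,0,0]]';python3 -m handwheel '[[0,0,-0.05,0],[0,0,0,0],[0,0,0,0]]'
```

```text
t: 15.3
eef_pos: [0.6321, 0.0084, 0.274]
ee_rot: [-3.142, 0.0, -0.116]
force: [-2.7, 0.6, 2.5]
width: 0.0004
t: 15.6
eef_pos: [0.6321, 0.0084, 0.273]
ee_rot: [3.142, 0.0, -0.116]
force: [-1.3, 0.1, 3.0]
width: 0.0004
t: 15.9
eef_pos: [0.6321, 0.0084, 0.2729]
ee_rot: [3.142, -0.0, -0.116]
force: [-2.0, 0.4, 5.6]
width: 0.0004
```

```bash
python3 -m handwheel '[[0,0,-0.05,0],[0,0,0,0],[0,0,0,0]]';python3 -m handwheel '[[0,0,-0.05,0],[0,0,0,0],[0,0,0,0]]'
```

```text
t: 16.2
eef_pos: [0.6321, 0.0084, 0.2729]
ee_rot: [3.142, -0.0, -0.116]
force: [-3.4, 1.2, 9.6]
width: 0.0002
t: 16.5
eef_pos: [0.632, 0.0084, 0.2728]
ee_rot: [3.142, -0.001, -0.115]
force: [-5.9, 1.2, 11.5]
width: 0.0006
```

```bash
python3 -m handwheel '[[0,0,-0.05,0],[0,0,0,0],[0,0,0,0]]';python3 -m handwheel '[[0,0,0.3,0],[0,0,1,0],[0,0,2,0],[0,0,3,0],[-2,0.2,3,0],[-4,0.4,3,0],[-2,0.2,0,0],[0,0,0,0],[0,0,0,0],[0,0,0,0]]'; python3 - <<'E'
from h import *
for n in ['wrist','scene','side']: grab(n,n+'10')
i=cv2.imread('pics/side10.png')[150:290,180:370]; cv2.imwrite('pics/side10c.png',cv2.resize(i,None,fx=4,fy=4))
E
python3 b.py wrist10 25 45;python3 g.py wrist10;sed -i "s/'scene0'/'scene10'/;s/'side0'/'side10'/" m.py; python3 m.py | head -8
```

```text
t: 16.8
eef_pos: [0.632, 0.0084, 0.2727]
ee_rot: [3.141, -0.001, -0.115]
force: [-6.7, 1.2, 14.8]
width: 0.0002
t: 17.8
eef_pos: [0.5528, 0.0164, 0.3937]
ee_rot: [3.141, 0.0, -0.116]
force: [0.9, 0.2, 0.5]
width: 0.0005
bar
-100 y [-9.2 11.2] z 33.8 54
-85 y [-9.2 11.1] z 33.7 113
-70 y [-9.1 10.9] z 33.8 124
-55 y [-9.  10.8] z 33.9 125
-40 y [-8.8 10.7] z 33.8 126
bed
-160 y [-0.9  0.4] z 11.5 11
-140 y [-40.4  43.7] z 11.5 188
-120 y [-42.4  44.3] z 11.5 397
-100 y [-42.9  45.2] z 11.5 320
-80 y [-43.7  44.5] z 11.4 317
-60 y [-43.   45.2] z 11.4 324
-40 y [-43.8  44.6] z 11.3 319
head
-34 y [-25.   26.7] z 71.9 155
-28 y [-25.9  28.3] z 73.2 435
-22 y [-25.8  28.6] z 73.5 441
-16 y [-26.9  28.5] z 73.3 441
-10 y [-26.7  28.3] z 73.3 362
-4 y [-26.6  28.1] z 73.2 257
2 y [-26.4  27.9] z 73.1 202
8 y [-26.3  28.9] z 73.0 250
14 y [-26.1  28.8] z 73.1 303
20 y [-25.8  28.5] z 73.2 489
26 y [-25.8  28.3] z 73.1 511
wrist10 bed 6609 c [578.9  12.7] sz [ 90.9 256.7] ang 83.49 z 0.0173 med [0.5727 0.0138 0.0173]
wrist10 head 4272 c [651.5   6.4] sz [ 56.  108.4] ang 83.49 z 0.0729 med [0.6426 0.0073 0.0729]
wrist10 knob 244 c [673.2   4.2] sz [38.2  5.4] ang 83.47 z 0.0987 med [0.6733 0.0041 0.0987]
wrist10 line n 823 ang -36.53 pt 539.2 2.9
scene10 A 0 [-0.00399009  0.00140362  0.00911019]
scene10 B 124 zt 0.0247 c [ 485.3 -320.1] sz [24.  72.1] ang 69.6
scene10 C 222 zt 0.0259 c [ 504.  -220.3] sz [ 25.5 107.4] ang 78.3
scene10 tape 0 [0.0006837  0.34395717 0.59262987]
scene10 quoin 54 zt 0.0202 c [803.4 210.7] sz [21.1 49.4] ang 48.1
side10 C? 199 zt 0.0238 c [ 507.2 -220.2] sz [ 24.2 108.7] ang 80.2
side10 B? 146 zt 0.0226 c [ 487.4 -321.6] sz [23.8 69.6] ang 70.9
side10 A? 0 [-0.00185511  0.00041687  0.00310806]
```

View pics/side10c.png

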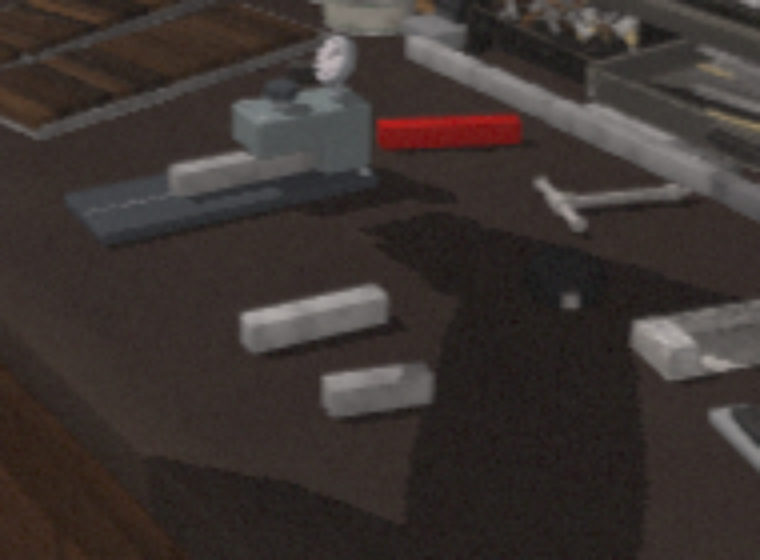

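View pics/wrist10.png

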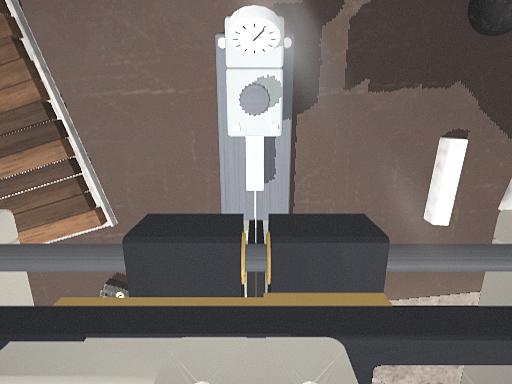

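Final check: knob height, and the bar's visible front end relative to the head.

```bash
python3 - <<'E'
from h import *
for t in ['wrist8','wrist10']:
    W=world(dict(np.load(t+'.npz')))
    p=W.reshape(-1,3);d=np.linalg.norm(p[:,:2]-[.632,.0083],axis=1)<.009
    c0=np.array([.6315,.0083]);a=np.radians(-6.6);ax=np.array([np.cos(a),np.sin(a)]);ay=np.array([-ax[1],ax[0]])
    x=(p[:,:2]-c0)@ax;y=(p[:,:2]-c0)@ay
    b=(p[:,2]>.03)&(p[:,2]<.04)&(abs(y)<9)&(x>-.13)&(x<-.03)
    h=(p[:,2]>.065)&(p[:,2]<.078)&(abs(y)<25)&(x>-.06)&(x<0)
    print(t,'knob z',np.median(p[d,2]),'bar front x',np.percentile(x[b],[.5,1,3]),'head front',np.percentile(x[h],[.5,1]))
s=arm.get_state();print(s['t'],s['force'])
E
```

```text
wrist8 knob z 0.29501745755908376 bar front x [-0.10065009 -0.10053597 -0.09867501] head front [-0.0340154  -0.03397139]
wrist10 knob z 0.09386558819731108 bar front x [-0.10087723 -0.10079251 -0.09948625] head front [-0.03404648 -0.03401624]
17.95 [-0.27068841  0.07915338  0.01813699]
```

```bash
python3 -c "
from station import arm
print(arm.job_done())"
```

```text
the job is handed in; nothing more can be done
None
```

The long bar is on the gauge with the foot pressed down on it, and the job is handed in. No verdict was reported. I gripped it near its front end, laid it on the bed in front of the head, slid it under the head to the stop, released it, then pressed the knob with the fingers shut.

**Last checks, after the arm had backed off at about 18 s:**
- **Stop:** I felt about 8 N of contact at the stop. The bar sticks out 66.8 mm in front of the head, against 67 mm expected.
- **Centring:** the bar is within about 0.5 mm of the gauge's centre line and within about 0.01 rad of square. Its top is at 34 mm, so it lies flat on the bed.
- **Foot:** the knob top went from about 98.8 mm to 93.9 mm. It stopped hard, with force rising to about 15 N and no further travel. I could not see the foot itself, so that it rests on the bar is inferred from the force and travel.
- **Other pieces:** the medium bar, short bar and quoin were within about 3 mm of where they started. I could not re-measure the tape because the arm hid it in the last scene picture. It looked untouched in the side view, and the arm never went near it.

**Less smooth:** early in the slide the bar was pressed on the bed harder than intended, at about 20 N, and drifted up to 2 mm sideways. I eased the pressure and corrected the drift before the stop.

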